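# Tare the balance through its shuttered key well

## Robot

A 6-joint arm with a two-finger parallel gripper is mounted at the origin on a cart in front of the work surface, level with it; the furniture and walls round the work are solid. World frame = base frame: x ahead of the robot, y to its left, z up, the work surface at z = 0. Lengths are in mm, angles in degrees, forces in N, time in s.
With the tool pointing down it reaches from about 300 to 850 mm from the base axis. Payload 4.2 kg.
Tool frame: the origin (TCP) lies on the centre line of the jaws, within the pads' length; the fingertips stand 8 mm ahead of it and the grasp point (between the pads) lies 11 mm behind it; z points along the fingers, y is the direction in which the jaws open and shut (so a half turn about z gives the same grasp; the last joint's range is limited). The gripper opens to 91 mm and grips with 3 to 60 N. Pads are 32 mm wide; open, the fingers measure 118 mm over their backs; the gripper's body (76 mm by 178 mm) begins 60 mm behind the grasp point.
Start: joints at [71.849, 18.312, 89.639, -0, 72.044, -1.146], TCP at [168.167, 549.875, 221.976] pointing down, gripper open.
Joint ranges: [-177.97, 177.97], [-48.28, 115.42], [12.27, 149.76], [-77.06, 257.06], [2.81, 150.46], [-146.56, 146.56]. Speed limits (degrees/s): [147.25, 147.25, 180, 180, 180, 180].

## Interface

Orientations are given as [roll, pitch, yaw] about the fixed x, y, z axes, in that order (R = Rz(yaw) Ry(pitch) Rx(roll)).
In Python, from workcell import state, grab_frame, calibration, job_done, search_frame, cut_out, mark_of gives the robot as it stands.
- The arm moves only by the tool play_rows, never from a script. Its argument "plan" is a list of rows, each a list of 7 numbers: the finger opening in m, from 0 to 0.0912, then the shift along the tool's x, y, z in m, then the turn, a rotation vector about the tool's x, y, z in rad. A call has 1 to 12 rows; each row shifts and turns the pose as measured when the row begins, along the tool's axes as they then stand; what a row does not reach is not made up. A row lasts 1/10 s, in which the tool goes at most 50 mm and 8.59 degrees, less where a joint would pass 70% of its speed; a pose out of reach is approached as far as the arm can. A call with a gripper value outside its range is refused whole. The fingers move at their own pace and stop on an object; "grip_force" is the grip in N (left out, the last holds). Time passes only in rows, so rows that do not move let the fingers close. It gives the time, the measured TCP pose, the force and the opening at its end, in the units of the state.
- state(): the state, without advancing time (a new reading comes with each control period).
- grab_frame(name): name is "side" or "top" or "wrist"; returns the picture (400x640x3 uint8, red, green, blue); there is no depth.
- calibration(name): a dict with "fx", "fy", "cx", "cy" (pixels), "rvec" (rotation vector, rad) and "tvec" (3), from world to camera coordinates, as OpenCV has them; the wrist camera has in their place "T_tool_cam" (4x4, takes a point from camera to tool coordinates, whose origin is the TCP and whose axes are the flange's). Camera axes: x right, y down, z forward; pixel columns grow to the right and rows downward; lengths in mm; the calibration is good to about 2 mm. A picture is of the moment at which its call begins: read the wrist's pose just before it. calibration takes no time and is no camera call.
- job_done(): hands the job in, once; it reports no verdict.
Trained networks look in the newest picture that a camera, given by its name, has taken for a name from the list of things; names that differ only in an ending like _2 or _b are one class to them, and where a whole thing is asked for, a point or a joint stands for the part that bears it (a point fixed in the world has none). Each returns a list of dicts, best first, with "confidence" (0 to 1); they miss things now and then, are a little off and sometimes report something else, mostly with a low value. They report only what shows in the picture. A call takes as long as a camera call.
- search_frame(thing, camera): "box" ([left, top, right, bottom] in pixels, round what is visible of it).
- cut_out(thing, camera): "region" (400x640 bool, what is visible of it) and "box" ([left, top, right, bottom] in pixels, round what is visible of it).
- mark_of(thing, camera): "pixel" ([column, row] in pixels: a listed point, or the origin of a listed thing).
The state is a dict: "time_s": time; "qpos": joint angles; "qvel": joint speeds; "effort": joint torques, N m; "ee_pos": TCP position; "ee_rot": TCP orientation; "force": force on the tool from outside, world axes, zero at the start; "torque": the same for the moment, N m; "gripper_width": finger opening in mm.
Only numpy, scipy, OpenCV 4.12 (cv2) and the standard library are available. Lean on these libraries where they do the work, as an engineer would, in place of code of your own. Each camera call takes 0.05 s, during which the arm holds its last target.

## Task

Tare the balance with the dish left on its pan: push the grey shutter with its black rib fully aside off the blue key's well, reach a fingertip into the well and gently press the sunken blue key right down for about half a second, then push the shutter fully closed over it again and move clear. Only push and press: do not pinch or force the shutter, do not press the red key, and leave the dish and the things on the worktop where they are.

Things in the scene. Friction and masses are not known exactly. Their poses are not given: they have to be found in the camera images.
- balance: White bench balance, fixed on the worktop, 260 (x) x 190 (y) mm. Origin: centre of its underside, on the worktop; z up; its -x side faces the robot. Along x from the front: low key console (-130 to -40 mm, flat top at z 50 mm), then the body 64 mm high with a tilted display (-37 to 0, up to z 80 mm) and a round steel pan (110 mm across, centre x +65, top z 76 mm).
- tare_well (a point): Centre of the mouth of the well that holds the blue tare key, at x -85, y -40, z 50 mm in the balance's frame, with its axes. Straight-walled, 46 (x) x 48 (y) mm, 36 mm deep. The shutter covers it at the start; a blue tab on the console's front face marks it. Two shutter rails, 6 mm high, run along y with inner faces 33 mm either side of this point.
- reset_well (a point): Centre of the mouth of the other well, same size, at x -85, y +40, z 50 mm in the balance's frame; it holds the red reset key, marked by a red tab on the front face; open to view at the start, between the same rails.
- shutter (a joint): Dust shutter, in m: 0 = closed over the blue key's well, 0.080 = stop, fully open, lying over the red key's well. It slides along the balance's +y to open, about 1.5 N friction, stays where it is left, may start up to 12 mm ajar. Grey plate 64 (x) x 58 (y) x 3 mm, upper face 53.5 mm above the worktop, with a black push rib.
- shutter_rib (a point): Middle of the top edge of the black upright push rib across the middle of the shutter plate: 46 mm long (balance x), 8 mm thick (balance y), 16 mm tall, top 69.5 mm above the worktop. Moves with the shutter, has the balance's axes; with the shutter closed it lies at x -85, y -40 mm in the balance's frame.
- tare_key (a joint): Blue tare key at the bottom of its well, in m: 0 = up, 0.006 = bottomed. Moves straight down; sprung, about 2 N to start and 5 N at the bottom; it comes up again by itself when released.
- tare_key_top (a point): Centre of the flat top of the blue tare key, a round cap 34 mm across; when up it is 29 mm above the worktop, 21 mm below the rim of its well.
- reset_key (a joint): Red reset key in the other well (balance y +40 mm), same cap, travel, depth and spring as the blue one; open to view at the start. In m, 0 = up. It must not be pressed.
- dish: Round culture dish with tan medium, 61 mm across, 14 mm high, standing loose on the balance pan. Origin: centre of its underside.
- amber_bottle: Amber reagent bottle with black cap, 50 mm across, 98 mm high, loose bystander on the worktop. Origin: centre of its underside.
- jar: Low white jar with lid, 71 mm across, 28 mm high, loose bystander on the worktop. Origin: centre of its underside.
- pink_dish: Round culture dish with pink medium, 61 mm across, 14 mm high, loose bystander on the worktop. Origin: centre of its underside.

How it is judged:
By the outcome, as a careful person would: the job done as asked, in the order asked, and still so for the second after the job is handed in, with the robot touching nothing.
It also fails if it takes over 48 s, if anything falls off the work surface, if the arm or the gripper's body presses on something with over 40 N, if the wrist force passes 120 N, or if a joint passes its speed limit or range.

## Working session

There is one attempt and no reset: what is moved stays moved. The work goes in short steps, Python scripts to look and compute and a tool call to move; the robot and the scene stay as the last step left them, time stands still between calls to the robot, and variables do not carry over. Pictures are saved under pics/ and viewed, and the job is handed in when it is done.

Besides the shell and the picture viewer there is one more tool, called as name(argument=value, ...), one argument or row to a line, values as JSON. play_rows: Moves the arm, as the interface text tells. Its arguments: {"type":"object","properties":{"plan":{"type":"array"},"grip_force":{"type":"number"}},"required":["plan"]}

```bash
mkdir -p pics; ls; python3 - <<'E'
from workcell import *
import cv2
for n in("side","top","wrist"):
    f=grab_frame(n); cv2.imwrite(f"pics/{n}0.png",f[:,:,::-1])
    for t in ("tare_well","reset_well","shutter_rib","balance","dish","tare_key_top"):
        print(n,t,[(x["pixel"],round(x["confidence"],2)) for x in mark_of(t,n)][:2])
    print(calibration(n))
print(state())
E
```

```text
pics
side tare_well [([320.3, 188.0], 0.8), ([225.1, 211.8], 0.2)]
side reset_well [([340.5, 194.4], 0.96)]
side shutter_rib [([322.7, 188.4], 0.76)]
side balance [([323.0, 222.0], 0.73)]
side dish [([317.0, 216.7], 0.51)]
side tare_key_top []
{'fx': 427.33028098936524, 'fy': 427.33028098936524, 'cx': 322.98062801115447, 'cy': 197.54074660889273, 'rvec': array([ 1.67574681,  1.70950294, -0.82262069]), 'tvec': array([  25.24300971, -278.19172516, 1733.04321996])}
top tare_well [([326.5, 221.6], 0.67)]
top reset_well [([309.5, 216.3], 0.97)]
top shutter_rib [([331.1, 224.3], 0.63)]
top balance [([326.8, 198.0], 0.61)]
top dish [([327.0, 173.5], 0.54)]
top tare_key_top []
{'fx': 372.14868732874345, 'fy': 372.14868732874345, 'cx': 321.84408035152353, 'cy': 195.67765899373157, 'rvec': array([ 2.09894295, -2.12383141,  0.19928277]), 'tvec': array([  11.24079941,  565.77937317, 1143.03237762])}
wrist tare_well []
wrist reset_well []
wrist shutter_rib []
wrist balance []
wrist dish []
wrist tare_key_top []
{'fx': 287.8347492878551, 'fy': 287.8347492878551, 'cx': 323.07811421647244, 'cy': 200
[... 320 characters left out ...]
00e+00,  0.00000000e+00,
         1.00000000e+00]])}
{'time_s': 1.05, 'qpos': array([ 7.18493044e+01,  1.83121796e+01,  8.96400853e+01, -1.71805879e-05,
        7.20439179e+01, -1.14492206e+00]), 'qvel': array([-0.14014679,  0.01758678, -0.01767267, -0.11671468,  0.14592839,
       -0.05503482]), 'effort': array([ 8.49453991e-04, -4.12362456e+01, -2.32234025e+01,  7.29682459e-02,
        3.76572402e-02,  1.00765156e-06]), 'ee_pos': array([168.16130841, 549.86856834, 221.96575288]), 'ee_rot': array([1.79996184e+02, 9.26137883e-05, 1.62994232e+02]), 'force': array([ 0.40546694,  1.16850928, -0.12300362]), 'torque': array([0.04975365, 0.03366832, 0.00954661]), 'gripper_width': 91.3283010049397}
```

```bash
cat > h.py <<'E'
from workcell import *
import cv2,numpy as np
from scipy.spatial.transform import Rotation as R
def cam(n,s=None):
    c=calibration(n)
    if n=="wrist":
        s=s or state(); T=np.eye(4);T[:3,:3]=R.from_euler('xyz',s['ee_rot'],degrees=True).as_matrix();T[:3,3]=s['ee_pos']
        W=T@c['T_tool_cam']; 
    else:
        M=np.eye(4);M[:3,:3]=cv2.Rodrigues(np.array(c['rvec']))[0];M[:3,3]=c['tvec'];W=np.linalg.inv(M)
    return c,W
def ray(n,px,z,s=None):
    c,W=cam(n,s); d=W[:3,:3]@np.array([(px[0]-c['cx'])/c['fx'],(px[1]-c['cy'])/c['fy'],1]);o=W[:3,3]
    return (o+d*(z-o[2])/d[2]).round(1)
def proj(n,P,s=None):
    c,W=cam(n,s); p=(np.array(P)-W[:3,3])@W[:3,:3]
    return np.array([c['fx']*p[0]/p[2]+c['cx'],c['fy']*p[1]/p[2]+c['cy']]).round(1)
E
python3 - <<'E'
from h import *
for n,a in (("side",dict(t=(320.3,188),r=(340.5,194.4),rib=(322.7,188.4),b=(323,222))),("top",dict(t=(326.5,221.6),r=(309.5,216.3),rib=(331.1,224.3),b=(326.8,198),d=(327,173.5)))):
    for k,p in a.items(): print(n,k,ray(n,p,{'t':50,'r':50,'rib':69.5,'b':0,'d':76}[k]))
s=cv2.imread("pics/side0.png");t=cv2.imread("pics/top0.png")
cv2.imwrite("pics/a.png",cv2.resize(s[130:280,220:420],(800,600),interpolation=2))
cv2.imwrite("pics/b.png",cv2.resize(t[130:280,220:420],(800,600),interpolation=2))
E
```

```text
side t [458.1 -23.4  50. ]
side r [489.5  39.9  50. ]
side rib [485.3 -15.1  69.5]
side b [562.  -12.8   0. ]
top t [482.5  -9.4  50. ]
top r [500.3  44.9  50. ]
top rib [471.2 -23.6  69.5]
top b [569.1 -11.5   0. ]
top d [634.3 -12.9  76. ]
```

View pics/side0.png

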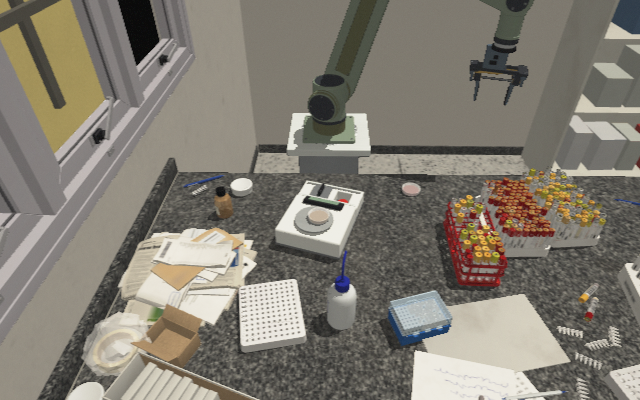

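View pics/top0.png

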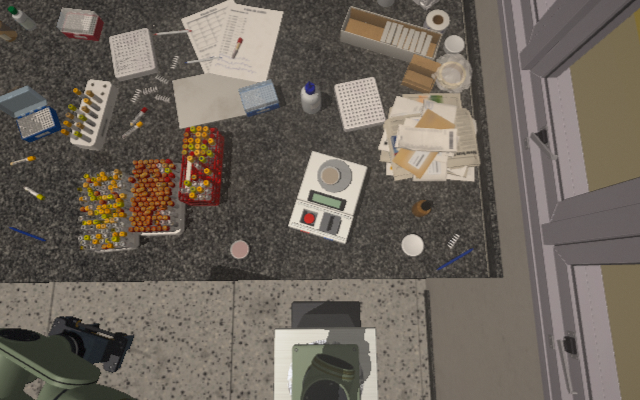

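View pics/a.png

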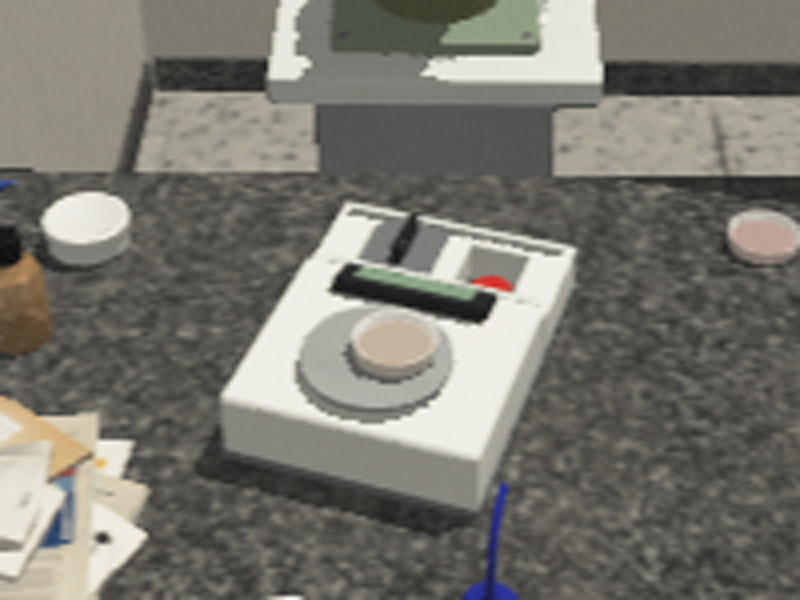

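View pics/b.png

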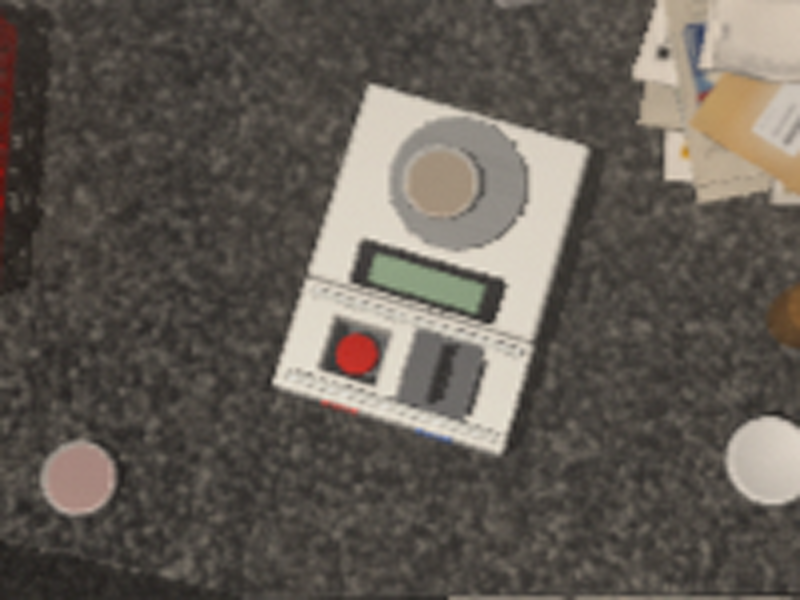

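The balance is yawed by about -17°. In the top zoom the back edge runs from (370,83) to (590,148) and the front edge from (273,383) to (502,455). The shutter is near closed, with the dish on the pan. Next I'll fit the pose.

```bash
python3 - <<'E'
from h import *
from scipy.optimize import least_squares
top=[((370,83),(130,95,64)),((590,148),(130,-95,64)),((502,455),(-130,-95,50)),((273,383),(-130,95,50)),((458,183),(65,0,76))]
side=[((345,203),(-130,-95,50)),((577,250),(-130,95,50)),((227,393),(130,-95,64)),((482,458),(130,95,64)),((376,362),(65,0,76))]
def W(p,P):
    a=p[2];return np.array([p[0]+np.cos(a)*P[0]-np.sin(a)*P[1],p[1]+np.sin(a)*P[0]+np.cos(a)*P[1],P[2]])
def fit(sets):
    f=lambda p:np.concatenate([proj(n,W(p,P))-(np.array(q)/4+[220,130]) for n,S in sets for q,P in S])
    def fr(p): return f(p)
    r=least_squares(fr,[565,-12,-.3],diff_step=1e-2);return r.x,np.abs(r.fun).max()
for s in([("top",top)],[("side",side)],[("top",top),("side",side)]):
    p,e=fit(s);print(p[:2],np.degrees(p[2]),e, W(p,(-85,-40,50)))
E
```

```text
[564.16530989 -13.74925671] -17.543477413207324 1.1999999999999886 [471.06161131 -26.26729607  50.        ]
[570.94095234 -13.45386828] -17.281362183082233 1.8500000000000227 [477.89549501 -26.39770352  50.        ]
[566.46803565 -13.5942907 ] -17.558220569581312 2.8000000000000114 [473.36111905 -26.08837252  50.        ]
```

play_rows(
  plan=[
    [0,-0.035,-0.035,0,0,0,0],
    [0,-0.035,-0.035,0,0,0,0],
    [0,-0.035,-0.035,0,0,0,0],
    [0,-0.035,-0.035,0,0,0,0],
    [0,-0.035,-0.035,0,0,0,0],
    [0,-0.035,-0.035,0,0,0,0],
    [0,-0.035,-0.035,0,0,0,0],
    [0,-0.035,-0.035,0,0,0,0],
    [0,-0.035,-0.035,0,0,0,0],
    [0,-0.035,-0.035,0,0,0,0],
    [0,-0.035,-0.035,0,0,0,0],
    [0,-0.035,-0.035,0,0,0,0],
  ],
  grip_force=10,
)

```text
time_s: 2.25
ee_pos: [451.5, 23.6, 222.2]
ee_rot: [179.5, 0.4, 163.7]
force: [1.4, 1.1, -0.4]
gripper_width: 0.7
```

play_rows(
  plan=[
    [0,-0.02,-0.03,0,0,0,0],
    [0,0,0,0,0,0,-0.01],
    [0,0,0,0,0,0,0],
  ],
)

```text
time_s: 2.55
ee_pos: [465.1, -17.4, 222.1]
ee_rot: [179.5, 0.5, 163.8]
force: [-0.7, 0.5, -0.3]
gripper_width: 0.5
```

```bash
python3 - <<'E'
from h import *
s=state();print(s['ee_pos'],s['ee_rot'],s['force'],s['time_s'])
f=grab_frame("wrist");cv2.imwrite("pics/w1.png",f[:,:,::-1])
for t,z in (("tare_well",50),("reset_well",50),("shutter_rib",69.5)):
    for m in mark_of(t,"wrist")[:2]: print(t,m['pixel'],m['confidence'],ray("wrist",m['pixel'],z,s))
E
```

```text
[465.09497022 -17.40926331 222.14601533] [179.51299762   0.5321612  163.78478349] [-0.69290892  0.53931365 -0.27915517] 2.55
tare_well [314.2, 193.3] 0.56 [475.3 -30.2  50. ]
reset_well [381.4, 193.5] 0.89 [498.4  47.5  50. ]
shutter_rib [325.5, 197.8] 0.73 [478.8 -17.4  69.5]
shutter_rib [311.6, 188.5] 0.38 [463.8 -29.4  69.5]
```

View pics/w1.png

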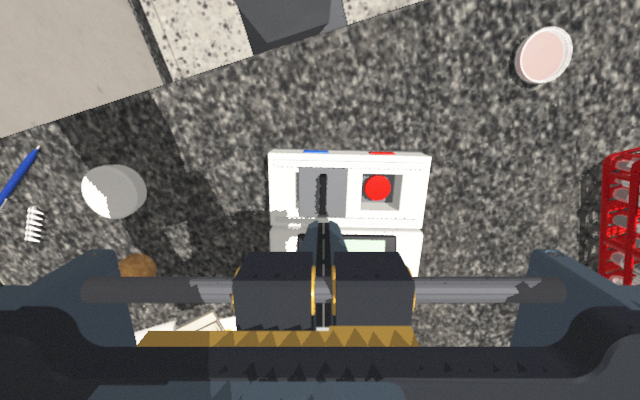

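The wrist view shows the shutter plate at x 299-347, the rib around x 322, y 175-212, and the red well around (380,193). I'll zoom in for a refined fit.

```bash
python3 - <<'E'
from h import *
f=cv2.imread("pics/w1.png")
cv2.imwrite("pics/w1z.png",cv2.resize(f[140:260,260:440],(792,528),interpolation=2))
E
```

```text
(no output)
```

View pics/w1z.png

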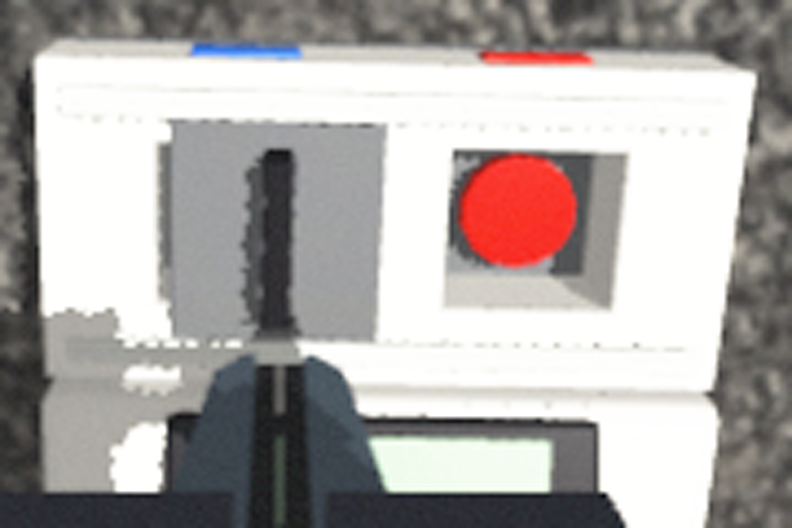

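```bash
python3 - <<'E'
from h import *
from scipy.optimize import least_squares
s=dict(ee_pos=np.array([465.095,-17.409,222.146]),ee_rot=np.array([179.513,.532,163.785]))
S=[((38,60),(-130,-95,50)),((755,73),(-130,95,50)),((455,150),(-108,16,50)),((627,153),(-108,64,50)),((612,310),(-62,64,50)),((443,305),(-62,16,50))]
def W(p,P):
    a=p[2];return np.array([p[0]+np.cos(a)*P[0]-np.sin(a)*P[1],p[1]+np.sin(a)*P[0]+np.cos(a)*P[1],P[2]])
f=lambda p:np.concatenate([proj("wrist",W(p,P),s)-(np.array(q)/4.4+[260,140]) for q,P in S])
r=least_squares(f,[566,-13,-.3],diff_step=1e-2);p=r.x
print(p,np.degrees(p[2]),r.fun.round(1),W(p,(-85,-40,50)))
def loc(q,z):
    w=ray("wrist",np.array(q)/4.4+[260,140],z,s)-[p[0],p[1],0];a=p[2];return np.cos(a)*w[0]+np.sin(a)*w[1],-np.sin(a)*w[0]+np.cos(a)*w[1]
for n,q,z in(("plateTL",(172,122),53.5),("plTR",(386,124),53.5),("BL",(172,340),53.5),("BR",(378,340),53.5),("ribT",(279,152),69.5),("ribl",(264,250),69.5),("ribr",(295,250),69.5)):print(n,loc(q,z))
print(loc((0,0),0)); t=s['ee_pos']-[p[0],p[1],0];a=p[2];print("tcp",np.cos(a)*t[0]+np.sin(a)*t[1],-np.sin(a)*t[0]+np.cos(a)*t[1])
E
```

```text
[ 5.66969276e+02 -1.54657089e+01 -3.00902015e-01] -17.24041548840759 [-0.6 -0.   0.2 -0.3 -0.5 -0.3  0.8 -0.3  0.4  0.6 -0.1  1.2] [473.93309241 -28.4760362   50.        ]
plateTL (np.float64(-114.74051650425868), np.float64(-58.99182344986126))
plTR (np.float64(-115.08199404694166), np.float64(-2.5574067071691715))
BL (np.float64(-53.35624685478873), np.float64(-59.41778072607994))
BR (np.float64(-54.18512011872601), np.float64(-2.087570809210362))
ribT (np.float64(-110.67604258838884), np.float64(-30.92618517478875))
ribl (np.float64(-84.71482583785051), np.float64(-34.28255595757874))
ribr (np.float64(-84.89581282331432), np.float64(-26.276480532559752))
(np.float64(-140.17256567101637), np.float64(-113.68689521304319))
tcp -96.7210610873003 -32.04966072159737
```

```bash
cat >> h.py <<'E'
P0=np.array([567.,-15.3]);A=np.radians(-17.3)
def rep():
    s=state();t=s['ee_pos'][:2]-P0
    b=np.array([np.cos(A)*t[0]+np.sin(A)*t[1],-np.sin(A)*t[0]+np.cos(A)*t[1]])
    Rn=R.from_euler('xyz',s['ee_rot'],degrees=True);Rd=R.from_euler('xyz',[180,0,162.7],degrees=True)
    print("bal xy",b.round(1),"z",s['ee_pos'][2].round(1),"turn",(Rn.inv()*Rd).as_rotvec().round(4),"F bal",(R.from_euler('z',-A).apply(s['force'])).round(2),"t",s['time_s'],"w",round(s['gripper_width'],1))
E
python3 -c "
from h import *;rep()"
```

```text
bal xy [-97.4 -30.9] z 222.4 turn [0.0085 0.0097 0.0227] F bal [ 0.14 -0.11 -0.17] t 2.75 w 0.3
```

play_rows(
  plan=[
    [0,-0.006,-0.013,0.035,0.008,0.009,0.022],
    [0,-0.006,-0.013,0.035,0,0,0],
    [0,0,0,0.03,0,0,0],
    [0,0,0,0.02,0,0,0],
    [0,0,0,0,0,0,0],
  ],
)

```text
time_s: 3.25
ee_pos: [470.6, -38.3, 101.3]
ee_rot: [179.8, 0.4, 163.3]
force: [-0.1, -0.2, 0.3]
gripper_width: 0.5
```

```bash
python3 -c "
from h import *;rep()
f=grab_frame('wrist');cv2.imwrite('pics/w2.png',f[:,:,::-1])"
```

```text
bal xy [-85.2 -50.7] z 101.3 turn [0.003  0.0071 0.0108] F bal [-0.09 -0.2   0.27] t 3.25 w 0.5
```

View pics/w2.png

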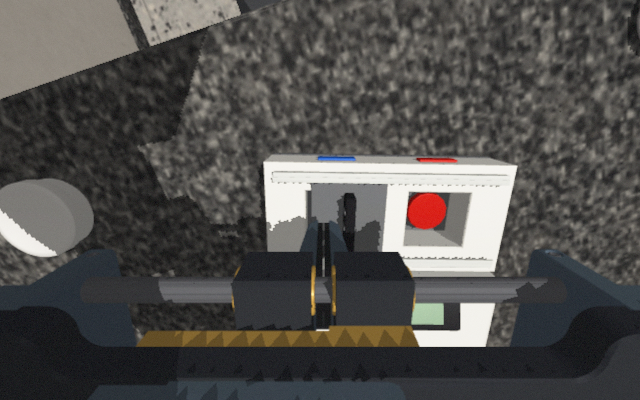

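The fingertips at x 302-345 sit just left of the rib (x 343-357), so I need about 7 mm more in -y before going down.

play_rows(
  plan=[
    [0,0,-0.008,0,0.003,0.007,0.012],
    [0,0,-0.001,0.012,0.002,0.004,0.006],
    [0,0,0,0,0,0,0],
  ],
)

```text
time_s: 3.6
ee_pos: [471.1, -46.6, 93.1]
ee_rot: [-180.0, 0.2, 162.4]
force: [-0.7, -0.0, -0.1]
gripper_width: 0.2
```

```bash
python3 -c "
from h import *;rep()
f=grab_frame('wrist');cv2.imwrite('pics/w3.png',cv2.resize(f[140:260,230:410,::-1],(792,528)))"
```

```text
bal xy [-82.3 -58.4] z 93.1 turn [-0.0006  0.0042 -0.006 ] F bal [-0.62 -0.21 -0.09] t 3.6 w 0.2
```

View pics/w3.png

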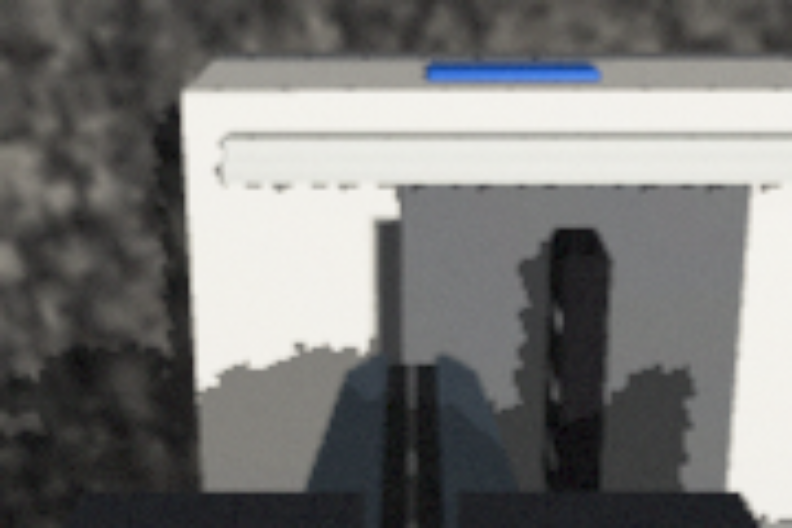

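The fingertips are clear, to the left of the rib. I'll lower them to tip height about 58 mm.

play_rows(
  plan=[
    [0,0.003,0,0.014,0,0.004,-0.006],
    [0,0,0,0.012,0,0,0],
    [0,0,0,0.003,0,0,0],
  ],
)

```text
time_s: 3.95
ee_pos: [471.2, -46.1, 66.4]
ee_rot: [179.9, 0.5, 162.7]
force: [-0.5, -0.7, -0.3]
gripper_width: 0.2
```

```bash
python3 -c "
from h import *;rep()"
```

```text
bal xy [-82.3 -57.9] z 66.4 turn [ 0.001   0.008  -0.0001] F bal [-0.25 -0.84 -0.28] t 3.95 w 0.2
```

play_rows(
  plan=[
    [0,0.002,0.006,0,0,0.005,0],
    [0,0,0.006,0,0,0,0],
    [0,0,0.006,0,0,0,0],
    [0,0,0.006,0,0,0,0],
  ],
)

```text
time_s: 4.35
ee_pos: [477.2, -21.7, 67.7]
ee_rot: [180.0, 0.2, 162.7]
force: [0.2, -0.6, -0.7]
gripper_width: 0.5
```

```bash
python3 -c "
from h import *;rep()
f=grab_frame('wrist');cv2.imwrite('pics/w4.png',cv2.resize(f[140:260,230:410,::-1],(792,528)))"
```

```text
bal xy [-83.8 -32.8] z 67.7 turn [ 0.0004  0.004  -0.0008] F bal [ 0.4  -0.51 -0.68] t 4.35 w 0.5
```

View pics/w4.png

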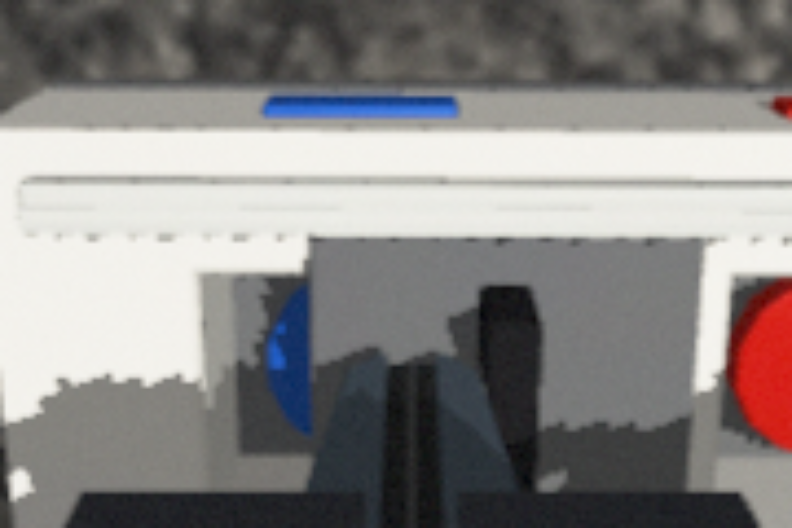

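The shutter is moving and the blue key shows at (290,360) in the zoom. I'll keep pushing to about TCP y 17, then go slowly.

play_rows(
  plan=[
    [0,0,0.008,0.001,0,0.003,0],
    [0,0,0.008,0.001,0,0,0],
    [0,0,0.008,0,0,0,0],
    [0,0,0.008,0.001,0,0,0],
    [0,0,0.008,0,0,0,0],
    [0,0,0.006,0,0,0,0],
  ],
)

```text
time_s: 5.0
ee_pos: [493.0, 26.6, 65.4]
ee_rot: [179.9, 0.2, 162.7]
force: [-0.7, -1.5, 1.4]
gripper_width: 0.7
```

```bash
python3 -c "
from h import *;rep()"
```

```text
bal xy [-83.1  18. ] z 65.4 turn [0.001  0.0027 0.0001] F bal [-0.23 -1.59  1.43] t 5.0 w 0.7
```

play_rows(
  plan=[
    [0,0,0.0015,-0.0005,0,0,0],
    [0,0,0.0015,0,0,0,0],
  ],
)

```text
time_s: 5.2
ee_pos: [494.2, 30.6, 65.6]
ee_rot: [180.0, 0.1, 162.8]
force: [0.1, -1.0, 0.9]
gripper_width: 0.7
```

```bash
python3 -c "
from h import *;rep()
f=grab_frame('wrist');cv2.imwrite('pics/w5.png',cv2.resize(f[140:260,230:410,::-1],(792,528)))"
```

```text
bal xy [-83.2  22.1] z 65.6 turn [0.0009 0.0026 0.0014] F bal [ 0.41 -0.97  0.92] t 5.2 w 0.7
```

View pics/w5.png

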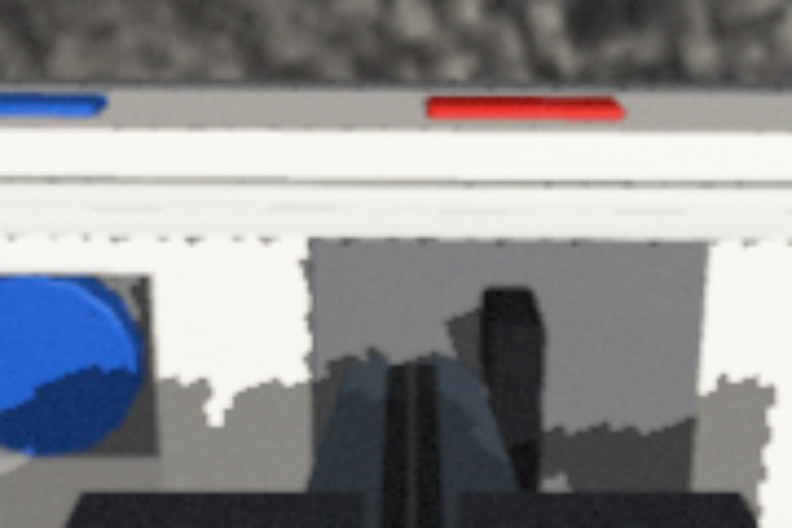

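Nearly there: the rib is roughly in line with the red tab. I'll step gently until the contact force rises.

play_rows(
  plan=[
    [0,0,0.0015,0,0,0,0],
  ],
)

```text
time_s: 5.35
ee_pos: [494.6, 32.1, 65.7]
ee_rot: [179.9, 0.1, 162.7]
force: [0.4, -1.1, 0.6]
gripper_width: 0.7
```

play_rows(
  plan=[
    [0,0,0.0015,0,0,0,0],
  ],
)

```text
time_s: 5.45
ee_pos: [495.1, 33.4, 65.7]
ee_rot: [179.9, 0.1, 162.7]
force: [-0.2, -1.5, 0.9]
gripper_width: 0.2
```

play_rows(
  plan=[
    [0,0,0.0015,0,0,0,0],
  ],
)

```text
time_s: 5.55
ee_pos: [495.2, 33.7, 65.7]
ee_rot: [-179.9, 0.1, 162.8]
force: [-0.8, -9.8, 0.8]
gripper_width: 0.4
```

```bash
python3 -c "
from h import *;rep()"
```

```text
bal xy [-83.2  25.4] z 65.7 turn [-0.0014  0.0024  0.0016] F bal [ 2.17 -9.56  0.8 ] t 5.55 w 0.4
```

The force rise to 9.6 N means the shutter is on its stop. I'll back off, rise and move over the blue well.

play_rows(
  plan=[
    [0,0,-0.005,0,0,0,0],
    [0,0,-0.005,-0.01,0,0,0],
    [0,0,-0.015,-0.015,0,0.002,0],
    [0,0.002,-0.02,-0.01,0,0,0],
    [0,0,-0.018,0,0,0,0],
    [0,0,-0.003,0,0,0,0],
    [0,0,0,0,0,0,0],
  ],
)

```text
time_s: 6.25
ee_pos: [474.2, -30.2, 105.4]
ee_rot: [179.8, 0.2, 162.6]
force: [-0.1, -0.6, 0.0]
gripper_width: 0.1
```

```bash
python3 -c "
from h import *;rep()
f=grab_frame('wrist');cv2.imwrite('pics/w6.png',cv2.resize(f[140:270,220:420,::-1],(800,520)))"
```

```text
bal xy [-84.2 -41.8] z 105.4 turn [ 0.0037  0.0042 -0.0014] F bal [ 0.07 -0.56  0.05] t 6.25 w 0.1
```

View pics/w6.png

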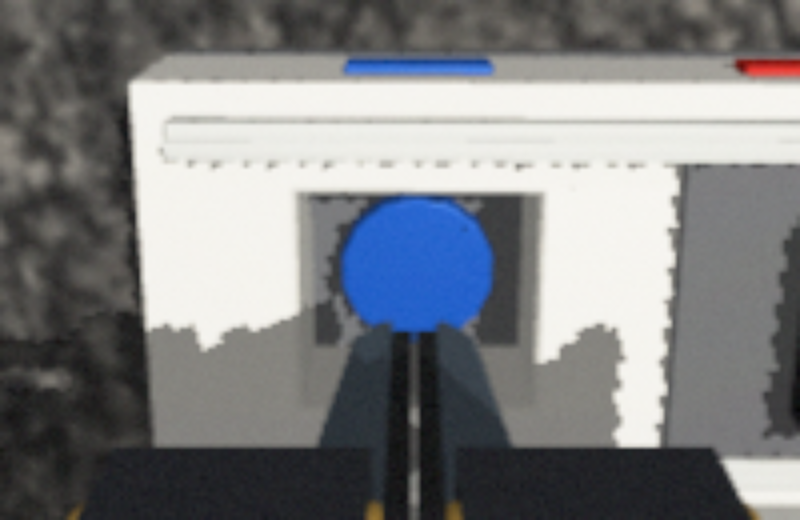

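The blue key is open to view, centred near zoom (418,265), with the well's front corners at (302,193) and (543,193). Next I'll measure the well against the TCP.

```bash
python3 - <<'E'
from h import *
s=state()
def b(w):
    t=w[:2]-P0;return np.array([np.cos(A)*t[0]+np.sin(A)*t[1],-np.sin(A)*t[0]+np.cos(A)*t[1]]).round(1)
print("tcp",b(s['ee_pos']))
for n,q,z in (("wellL",(302,193),50),("wellR",(543,193),50),("keyL",(342,265),29),("keyR",(493,265),29),("keyF",(418,196),29),("conFrontL",(131,82),50),("plateL",(680,170),53.5)):
    print(n,b(ray("wrist",np.array(q)/4+[220,140],z,s)))
E
```

```text
tcp [-84.2 -41.6]
wellL [-108.9  -63.2]
wellR [-108.8  -16.2]
keyL [-87.2 -56.9]
keyR [-87.1 -24. ]
keyF [-102.6  -40.3]
conFrontL [-130.6  -94.7]
plateL [-114.2    9.3]
```

play_rows(
  plan=[
    [0,0.002,0.0018,0.015,0.003,0.004,0],
    [0,0,0,0.02,0,0,0],
  ],
)

```text
time_s: 6.5
ee_pos: [475.9, -26.6, 72.0]
ee_rot: [179.8, 0.4, 162.7]
force: [0.3, -0.1, -1.4]
gripper_width: 0.3
```

```bash
python3 -c "
from h import *;rep()"
```

```text
bal xy [-83.7 -37.9] z 72.0 turn [ 0.003   0.0068 -0.0008] F bal [ 0.34 -0.01 -1.36] t 6.5 w 0.3
```

play_rows(
  plan=[
    [0,0.002,-0.002,0.008,0.003,0.006,0],
    [0,0,0,0.01,0,0,0],
    [0,0,0,0,0,0,0],
  ],
)

```text
time_s: 6.8
ee_pos: [472.2, -26.2, 51.1]
ee_rot: [-180.0, -0.3, 162.8]
force: [0.0, -0.6, 0.1]
gripper_width: 0.2
```

```bash
python3 -c "
from h import *;rep()"
```

```text
bal xy [-87.3 -38.6] z 51.1 turn [-0.0006 -0.0045  0.0009] F bal [ 0.22 -0.55  0.1 ] t 6.8 w 0.2
```

play_rows(
  plan=[
    [0,-0.0015,-0.001,0.008,0,-0.003,0],
    [0,0,0,0.004,0,0,0],
    [0,0,0,0,0,0,0],
  ],
)

```text
time_s: 7.1
ee_pos: [474.4, -27.5, 38.9]
ee_rot: [-180.0, 0.0, 162.8]
force: [-0.1, 0.1, -0.1]
gripper_width: 0.1
```

```bash
python3 -c "
from h import *;rep()"
```

```text
bal xy [-84.8 -39.2] z 38.9 turn [-0.      0.0005  0.0012] F bal [-0.09  0.04 -0.14] t 7.1 w 0.1
```

Centred, with the tip about 2 mm above the key. I'll press in small steps.

play_rows(
  plan=[
    [0,0,0,0.002,0,0,0],
    [0,0,0,0.002,0,0,0],
  ],
)

```text
time_s: 7.3
ee_pos: [474.8, -27.5, 35.4]
ee_rot: [180.0, 0.1, 162.8]
force: [-1.3, 0.1, 3.3]
gripper_width: 0.5
```

play_rows(
  plan=[
    [0,0,0,0.002,0,0,0],
  ],
)

```text
time_s: 7.4
ee_pos: [474.8, -27.5, 33.6]
ee_rot: [180.0, 0.1, 162.7]
force: [-1.4, 0.9, 3.5]
gripper_width: 0.4
```

play_rows(
  plan=[
    [0,0,0,0.002,0,0,0],
  ],
)

```text
time_s: 7.5
ee_pos: [474.8, -27.5, 31.8]
ee_rot: [180.0, 0.1, 162.7]
force: [-1.2, 1.3, 4.8]
gripper_width: 0.6
```

play_rows(
  plan=[
    [0,0,0,0.0013,0,0,0],
  ],
)

```text
time_s: 7.6
ee_pos: [474.8, -27.5, 31.1]
ee_rot: [180.0, 0.1, 162.7]
force: [-3.9, 0.9, 18.4]
gripper_width: 0.3
```

play_rows(
  plan=[
    [0,0,0,0.0008,0,0,0],
  ],
)

```text
time_s: 7.7
ee_pos: [474.8, -27.5, 31.2]
ee_rot: [180.0, 0.1, 162.7]
force: [-2.5, -0.2, 13.5]
gripper_width: 0.5
```

The key is bottomed. I'll hold there with little extra force.

play_rows(
  plan=[
    [0,0,0,0.0003,0,0,0],
    [0,0,0,0.0003,0,0,0],
  ],
)

```text
time_s: 7.9
ee_pos: [474.8, -27.5, 31.4]
ee_rot: [180.0, 0.1, 162.7]
force: [-1.9, 0.5, 4.2]
gripper_width: 0.3
```

play_rows(
  plan=[
    [0,0,0,0.0003,0,0,0],
    [0,0,0,0.0003,0,0,0],
  ],
)

```text
time_s: 8.1
ee_pos: [474.8, -27.5, 31.3]
ee_rot: [180.0, 0.2, 162.7]
force: [-1.6, 0.3, 6.8]
gripper_width: 0.5
```

play_rows(
  plan=[
    [0,0,0,0.0006,0,0,0],
  ],
)

```text
time_s: 8.2
ee_pos: [474.8, -27.5, 31.2]
ee_rot: [180.0, 0.2, 162.7]
force: [-2.9, 0.3, 13.2]
gripper_width: 0.5
```

play_rows(
  plan=[
    [0,0,0,-0.006,0,0,0],
    [0,0,0,-0.01,0,0.002,0],
    [0,0,0,-0.015,0,0,0],
    [0,0,0,-0.025,0,0,0],
    [0,0,0,-0.01,0,0,0],
  ],
)

```text
time_s: 8.7
ee_pos: [474.6, -27.7, 98.3]
ee_rot: [180.0, -0.1, 162.7]
force: [1.1, 0.6, 0.1]
gripper_width: 0.4
```

```bash
python3 -c "
from h import *;rep()
f=grab_frame('wrist');cv2.imwrite('pics/w7.png',cv2.resize(f[140:270,220:420,::-1],(800,520)))"
```

```text
bal xy [-84.6 -39.3] z 98.3 turn [ 0.0001 -0.0012  0.0009] F bal [0.89 0.91 0.13] t 8.7 w 0.4
```

View pics/w7.png

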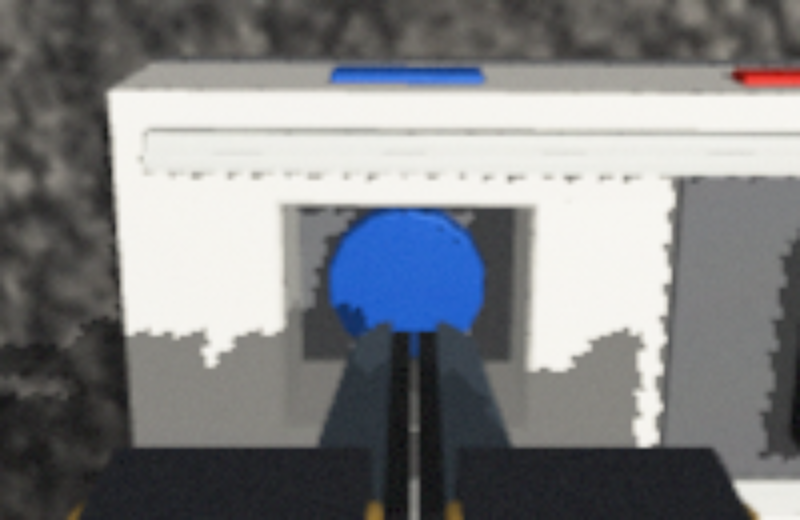

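The key has sprung back up. Now over to the far side of the rib.

play_rows(
  plan=[
    [0,0,0.025,0,0,0,0],
    [0,0,0.035,0,0,0,0],
    [0,0,0.03,0,0,0,0],
    [0,0,0.01,0,0,0,0],
    [0,0,0,0,0,0,0],
  ],
)

```text
time_s: 9.25
ee_pos: [504.9, 69.8, 97.0]
ee_rot: [-179.9, -0.0, 162.6]
force: [-0.6, -0.4, -0.2]
gripper_width: 0.3
```

```bash
python3 -c "
from h import *;rep()
f=grab_frame('wrist');cv2.imwrite('pics/w8.png',cv2.resize(f[140:270,220:420,::-1],(800,520)))"
```

```text
bal xy [-84.6  62.7] z 97.0 turn [-0.0009 -0.0007 -0.0013] F bal [-0.49 -0.57 -0.22] t 9.25 w 0.3
```

View pics/w8.png

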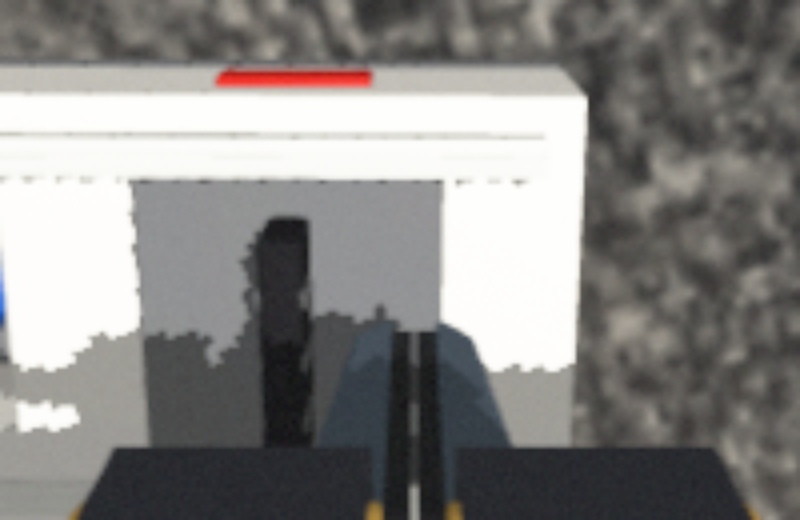

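The fingers are clear, to the right of the rib (zoom x 263-312). I'll descend.

play_rows(
  plan=[
    [0,0,0,0.015,0,0,0],
    [0,0,0,0.012,0,0,0],
    [0,0,0,0.002,0,0,0],
  ],
)

```text
time_s: 9.6
ee_pos: [503.2, 66.0, 66.7]
ee_rot: [-179.8, -0.1, 162.5]
force: [0.2, -0.4, -0.2]
gripper_width: 0.5
```

```bash
python3 -c "
from h import *;rep()"
```

```text
bal xy [-85.1  58.7] z 66.7 turn [-0.003  -0.0019 -0.0035] F bal [ 0.35 -0.3  -0.23] t 9.6 w 0.5
```

play_rows(
  plan=[
    [0,0,-0.006,0,-0.003,-0.002,-0.003],
    [0,0,-0.008,0,0,0,0],
    [0,0,-0.008,0,0,0,0],
    [0,0,-0.008,0,0,0,0],
  ],
)

```text
time_s: 10.0
ee_pos: [493.4, 34.4, 67.3]
ee_rot: [179.9, 0.0, 162.6]
force: [-0.2, 0.5, -0.8]
gripper_width: 0.6
```

```bash
python3 -c "
from h import *;rep()
f=grab_frame('wrist');cv2.imwrite('pics/w9.png',cv2.resize(f[140:270,220:420,::-1],(800,520)))"
```

```text
bal xy [-85.1  25.6] z 67.3 turn [ 0.0013  0.0004 -0.0024] F bal [-0.37  0.43 -0.75] t 10.0 w 0.6
```

View pics/w9.png

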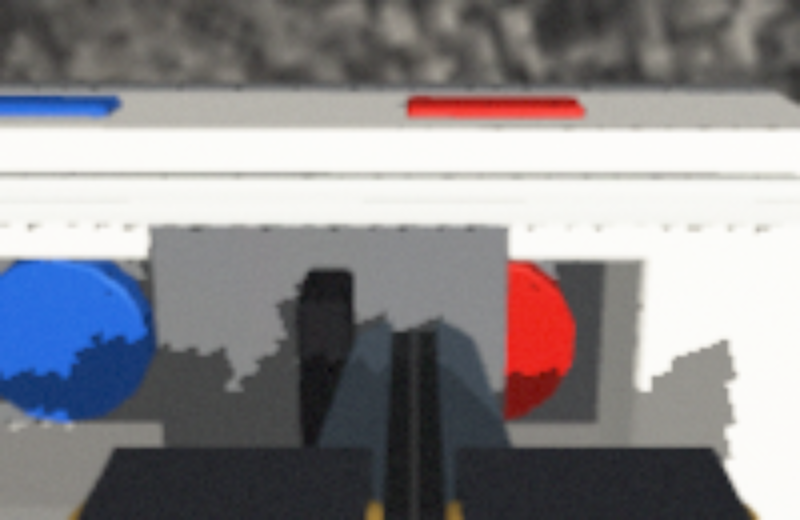

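Closing is working: the red key is partly uncovered and the plate is moving.

play_rows(
  plan=[
    [0,0,-0.008,0.0005,0,0,-0.002],
    [0,0,-0.008,0.0005,0,0,0],
    [0,0,-0.008,0,0,0,0],
    [0,0,-0.008,0,0,0,0],
    [0,0,-0.006,0,0,0,0],
    [0,0,-0.003,0,0,0,0],
  ],
)

```text
time_s: 10.65
ee_pos: [479.8, -9.4, 67.1]
ee_rot: [179.9, 0.1, 162.6]
force: [-0.0, 1.5, 0.2]
gripper_width: 0.6
```

```bash
python3 -c "
from h import *;rep()"
```

```text
bal xy [-85.  -20.3] z 67.1 turn [ 0.0012  0.0017 -0.0015] F bal [-0.49  1.46  0.21] t 10.65 w 0.6
```

play_rows(
  plan=[
    [0,0,-0.0015,0,0,0,0],
    [0,0,-0.0015,0,0,0,0],
  ],
)

```text
time_s: 10.85
ee_pos: [478.8, -12.8, 67.1]
ee_rot: [179.9, 0.1, 162.6]
force: [0.0, 1.5, 0.8]
gripper_width: 0.3
```

play_rows(
  plan=[
    [0,0,-0.0015,0,0,0,0],
  ],
)

```text
time_s: 10.95
ee_pos: [478.3, -14.2, 67.1]
ee_rot: [179.9, 0.1, 162.6]
force: [-0.3, 1.6, 0.5]
gripper_width: 0.3
```

play_rows(
  plan=[
    [0,0,-0.0015,0,0,0,0],
  ],
)

```text
time_s: 11.05
ee_pos: [477.9, -15.6, 67.1]
ee_rot: [179.9, 0.1, 162.6]
force: [0.0, 1.8, 1.0]
gripper_width: 0.2
```

play_rows(
  plan=[
    [0,0,-0.001,0,0,0,0],
  ],
)

```text
time_s: 11.15
ee_pos: [477.7, -16.1, 67.2]
ee_rot: [179.9, 0.1, 162.6]
force: [-0.0, 4.8, -0.7]
gripper_width: 0.3
```

play_rows(
  plan=[
    [0,0,-0.001,0,0,0,0],
  ],
)

```text
time_s: 11.25
ee_pos: [477.8, -16.1, 67.2]
ee_rot: [179.7, 0.1, 162.5]
force: [1.2, 6.8, -0.5]
gripper_width: 0.5
```

```bash
python3 -c "
from h import *;rep()
f=grab_frame('wrist');cv2.imwrite('pics/w10.png',cv2.resize(f[140:270,220:420,::-1],(800,520)))"
```

```text
bal xy [-84.9 -27.3] z 67.2 turn [ 0.0045  0.0016 -0.0032] F bal [-0.89  6.86 -0.53] t 11.25 w 0.5
```

View pics/w10.png

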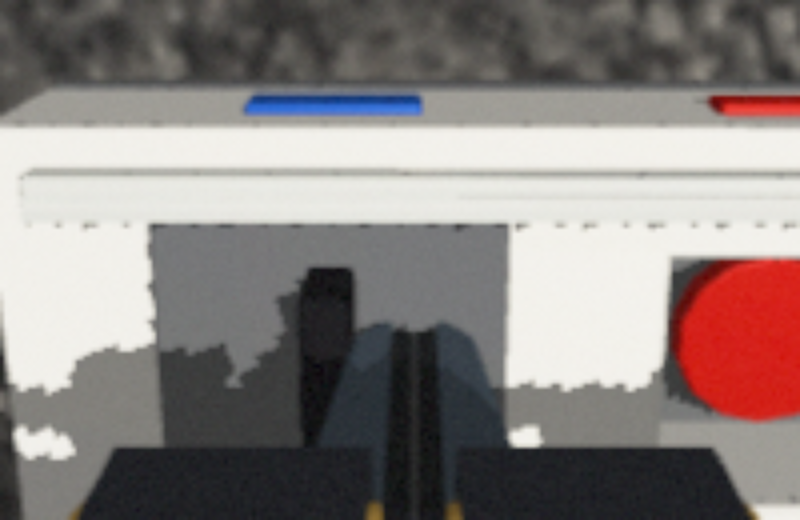

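The shutter is at its closed stop, with a force of 7 N and the plate over the blue well. Backing off and clearing up.

play_rows(
  plan=[
    [0,0,0.005,0,0,0,0],
    [0,0,0.002,-0.015,0,0,0],
    [0,0,0,-0.03,0,0,0],
    [0,0,0,-0.04,0,0,0],
    [0,0.01,0,-0.04,0,0,0],
    [0,0.02,0.01,-0.03,0,0,0],
    [0,0.03,0.01,0,0,0,0],
    [0,0,0,0,0,0,0],
    [0,0,0,0,0,0,0],
  ],
)

```text
time_s: 12.2
ee_pos: [427.1, 26.6, 228.1]
ee_rot: [-179.8, 0.1, 162.8]
force: [0.4, 0.2, 0.1]
gripper_width: 0.3
```

```bash
python3 -c "
from h import *;rep()
f=grab_frame('wrist');cv2.imwrite('pics/w11.png',f[:,:,::-1])
f=grab_frame('side');cv2.imwrite('pics/s11.png',cv2.resize(f[130:280,220:420,::-1],(800,600)))"
```

```text
bal xy [-146.    -1.6] z 228.1 turn [-0.0037  0.0021  0.0009] F bal [0.31 0.27 0.06] t 12.2 w 0.3
```

View pics/w11.png

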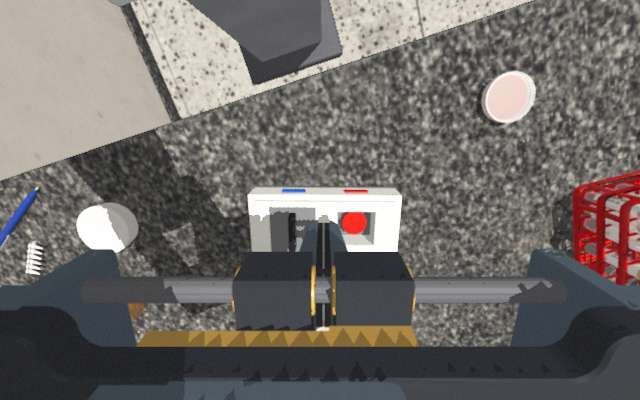

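View pics/s11.png

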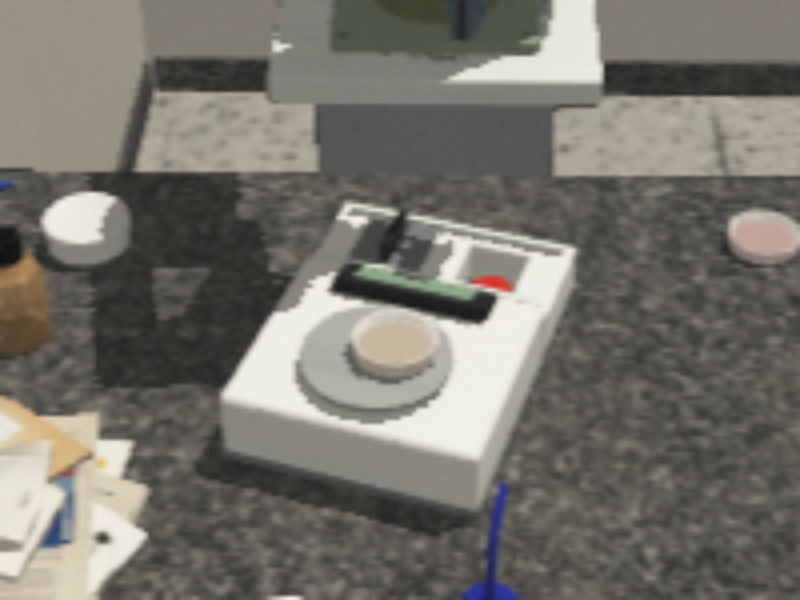

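The rib (wrist px x≈292) lines up with the blue tab, so the shutter is closed. The dish and the other things are where they were.

```bash
python3 -c "
from workcell import *;print(job_done())"
```

```text
the job is handed in; nothing more can be done
None
```

The balance is tared and the job was handed in at about 12.3 s. No verdict is reported, so this rests on my own checks:

- **Opening:** I pushed the shutter open by its rib with the closed fingertips. It started about 9 mm ajar. I stopped when the force rose to about 10 N, meaning it was on its end stop.
- **Pressing:** I pressed the blue key about 6 mm down and held it for roughly 0.6 s. The next picture showed it back up.
- **Closing:** I pushed the shutter back until the force rose to about 7 N at the closed stop, then backed off and moved clear. In the last pictures the rib lines up with the blue tab.
- **Everything else:** The red key was not pressed. In the last side picture the tan dish, the jar and the pink dish look unmoved, as does the part of the amber bottle in view.

**Small deviations:**
- The force at the key's bottom peaked briefly at 18 N, more than the key needs.
- During the hold the height varied by 0.2–0.3 mm, so the key may have risen slightly for a moment.
- The first network marks for the well and rib were 10–25 mm off between cameras, so I used my own fit to the balance's edges. That fit agreed with the stops to within a few mm.

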